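Load the perm-rod carrier through the steriliser's one-way flap

ROBOT

A 6-joint arm with a two-finger parallel gripper is mounted at the origin on the work surface. World frame = base frame: x ahead of the robot, y to its left, z up, the work surface at z = 0. Lengths are in m, angles in rad, forces in N, time in s.
With the tool pointing down it reaches from about 0.35 to 0.975 m from the base axis. Payload 4.9 kg.
Tool frame: the origin (TCP) lies between the finger pads; the fingertips stand 8 mm ahead of it and the grasp point (between the pads) lies 11 mm behind it; z points along the fingers, y is the direction in which the jaws open and shut (so a half turn about z gives the same grasp; the last joint's range is limited). The gripper opens to 85 mm and grips with 20 to 120 N. Pads are 22 mm wide; open, the fingers measure 114 mm over their backs; the gripper's body (76 mm by 85 mm) begins 54 mm behind the grasp point. The pads swing forward as they close: fully open they stand 13 mm farther back than shut.
Start: joints at [-1.295, 0.053, 1.613, -0, 1.476, -0.119], TCP at [0.24, -0.577, 0.239] pointing down, gripper open.
Joint ranges: [-3.01, 3.01], [-1.01, 2.22], [0.06, 2.58], [-1.02, 4.17], [0.09, 2.62], [-3.14, 3.14]. Speed limits (rad/s): [2.57, 2.57, 3.14, 3.14, 3.14, 3.14].

INTERFACE

Orientations are given as a rotation vector (axis times angle).
In Python, from station import ctrl gives the robot as it stands. The module is installed in compiled form; this text tells all that it offers.
- The arm moves only by the shell command python3 -m creep 'ROWS' [FORCE]. ROWS is JSON, a list of rows, each an object with "hand": the opening, from 0 (shut) to 1 (fully open); "translation": the shift along the tool's x, y, z in cm, a list of three; "delta_rot": the turn, a rotation vector about the tool's x, y, z in degrees, a list of three. A call has 1 to 8 rows; each row shifts and turns the commanded pose from where the row before left it, along the tool's axes as they then stand; what a row does not reach is not made up. A row lasts 1/8 s, in which the tool goes at most 62.5 mm and 10.7 degrees, less where a joint would pass 70% of its speed; a pose out of reach is approached as far as the arm can. A call with a gripper value outside its range is refused whole. The fingers move at their own pace and stop on an object; FORCE is the grip in N (left out, the last holds). Time passes only in rows, so rows that do not move let the fingers close. It gives the time, the measured TCP pose, the force and the opening at its end, in the units of the state.
- ctrl.get_obs(): the state, without advancing time (a new reading comes with each control period).
- ctrl.get_image(name): name is "scene" or "top"; returns (picture, depth): 480x640x3 uint8, red, green, blue; 480x640 float32, m along the optical axis (not along the pixel's ray), 0 where there is no reading.
- ctrl.calibration(name): a dict with "fx", "fy", "cx", "cy" (pixels), "T" (4x4, takes a point from camera to world coordinates). Camera axes: x right, y up, looking along -z (the intrinsics and any distortion apply to the point x, -y, -z); pixel columns grow to the right and rows downward; lengths in m; the calibration is good to about 2 mm. A picture is of the moment at which its call begins. calibration takes no time and is no camera call.
- ctrl.finish_job(): hands the job in, once; it reports no verdict.
The state is a dict: "t": time; "q": joint angles; "dq": joint speeds; "effort": joint torques, N m; "tool_pos": TCP position; "tool_rot": TCP orientation; "contact_force": force on the tool from outside, world axes, zero at the start; "wrist_torque": the same for the moment, N m; "opening": finger opening in m.
Only numpy, scipy, OpenCV 4.12 (cv2) and the standard library are available. Lean on these libraries where they do the work, as an engineer would, in place of code of your own. Each camera call takes 0.05 s, during which the arm holds its last target.

TASK

Slide the perm-rod carrier nose first into the steriliser, through its sprung one-way flap, until the flap drops shut behind the rod box, then draw it back by its handle until it bears on the shut flap and hold a gentle tug of about 8 newtons for a second, to prove that the flap has caught it. Let go, leaving the box caught behind the shut flap; never force the carrier against the steriliser (15 newtons at the most), and leave the other things on the counter where they are.

Things in the scene. Friction and masses are not known exactly. Their poses are not given: they have to be found in the camera images.
- carrier: Loose perm-rod carrier, 0.2 to 0.45 kg, flat on the counter. Rod box 90 long (x) x 70 wide (y) x 34 high, grey with a clear top over pale rods. Origin: middle of the box's underside; +x to the nose (away from the handle), z up; nose at x = +45 mm, tail face at -45. From the tail a low tongue, 30 wide, 12 high, runs back to x = -190 and carries an upright handle.
- carrier_grip (a point): Where to grip the carrier's handle, an upright block 30 long (carrier x) x 16 thick (carrier y) standing from 12 to 80 mm above the counter. The point is on its centre line, 60 mm up, 175 mm behind the carrier's origin; axes as the carrier's. Grip it across its 16 mm thickness.
- steriliser: Fixed white steriliser: a tunnel without floor (the counter is the floor), clear roof; outside 230 deep, 126 wide, 102 high, inside 76 wide (3 mm to spare each side of the box). Origin on the counter under the middle of the mouth (front face), +x straight in, z up. The box goes in; its tongue passes under the shut flap and the handle stays outside.
- mouth (a point): Middle of the steriliser's mouth, 40 mm above its origin, same axes. Outside it two steel guide rails, 20 mm high, flare from 80 mm apart at the mouth to 104 mm apart 60 mm in front of it. Sliding on the counter the carrier drags with 1 to 4 N.
- flap (a joint): Steel flap 70 wide, 60 tall, 3 thick, hinged at its top edge 78 mm up, 8 to 28 mm inside the mouth: the setting differs each time, find it by feel. 0 rad: shut, lower edge 18 mm up; grows inwards (to 1.35), no outward swing. Resists with 2 to 8 N, rides on the box at about 0.75, drops once the tail is 41 mm past the hinge. 12 mm further the nose meets a rigid stop. Drawn back, it catches the tail.
- spray: Bystander: clear spray bottle with black cap, 56 mm wide, 170 mm tall; origin at its underside. Leave alone.
- jar: Bystander: glass jar of black combs, 60 mm wide, 165 mm tall, standing beside the steriliser's mouth; origin at its underside. Leave alone.
- bowl: Bystander: black bowl of loose perm rods, 140 mm wide, 40 mm high; origin at its underside. Leave alone.
- brush: Bystander: wooden brush lying flat; origin at its underside. Leave alone.
- comb: Bystander: black comb lying flat, 130 mm long; origin at its underside. Leave alone.
- tub: Bystander: white lidded tub, 72 mm wide, 60 mm high; origin at its underside. Leave alone.
- timer: Bystander: small white timer with a dial, 50 x 60 x 42 mm; origin at its underside. Leave alone.
Things that resemble listed ones, but are neither listed nor needed, are in the scene too. Leave any blue look-alike of the carrier alone.

How it is judged:
On the way, in this order (a step that is already met when the one before it is completed fails the run):
1. the carrier pushes the flap open (value of joint flap above 0.4 rad and contact force between carrier and flap above 0.3 N), for 0.1 s.
2. the box is wholly inside and the flap has dropped shut behind it (x of carrier in the frame of steriliser above 0.04 m and y of carrier in the frame of steriliser between -0.008 and 0.008 m and z of carrier in the frame of steriliser below 0.006 m and value of joint flap below 0.08 rad), for 0.1 s.
3. the carrier is tugged back against the shut flap with 4 to 15 N (all of step 2 and contact force between carrier and flap above 4 N), for 0.4 s.
At the end, for the whole second after the job is handed in: The carrier lies on the counter inside the steriliser, at rest, square to it within 0.12 rad, its box wholly behind the flap (origin over 40 mm inside the mouth, within 8 mm of its middle line); the flap is shut (below 0.08 rad) (all of step 2 and angle between the x axis of carrier and the x axis of steriliser, either way round below 0.12 rad and linear speed of carrier below 0.01 m/s); the robot touches nothing.
It fails at once if the carrier is forced against the steriliser, its flap or its back stop with more than 15 N (contact force between carrier and steriliser above 15 N).
It fails at once if the carrier is tipped over (angle between carrier's own z axis and vertical above 0.5 rad).
It fails at once if a bystander is shifted by more than 30 mm (distance of any of spray, jar, bowl, brush, comb, tub, timer from where it was at the start of the episode above 0.03 m).
It also fails if it takes over 64 s, if anything falls off the work surface, if the arm or the gripper's body presses on something with over 40 N, if the wrist force passes 120 N, or if a joint passes its speed limit or range.

## Working session

There is one attempt and no reset: what is moved stays moved. The work goes in short steps, Python scripts to look and compute and a shell command to move; the robot and the scene stay as the last step left them, time stands still between calls to the robot, and variables do not carry over. Pictures are saved under pics/ and viewed, and the job is handed in when it is done.

```bash
mkdir -p pics
python3 - <<'E'
from station import ctrl
import cv2,numpy as np
print(ctrl.get_obs())
for n in("scene","top"):
    im,d=ctrl.get_image(n); cv2.imwrite(f"pics/{n}0.png",im[:,:,::-1]); np.savez(f"{n}0.npz",im=im,d=d,**{k:v for k,v in ctrl.calibration(n).items()})
    print(n,ctrl.calibration(n))
E
```

```text
{'t': 0.0, 'q': array([-1.29499627e+00,  5.33550745e-02,  1.61432846e+00,  1.19075324e-05,
        1.47601324e+00, -1.18972052e-01]), 'dq': array([ 0.00092944,  0.00083937,  0.00105878, -0.00236654,  0.00294385,
        0.00114786]), 'effort': array([-1.48457115e-03, -3.93687129e+01, -3.70176387e+01, -1.83637499e-04,
        7.03095211e-03,  5.04391302e-07]), 'tool_pos': array([ 0.24022189, -0.57631439,  0.23804354]), 'tool_rot': array([-3.07853342e+00, -6.15674422e-01,  2.40181718e-04]), 'contact_force': array([-0.33839896,  0.20919243, -0.95228736]), 'wrist_torque': array([ 0.01294849,  0.00676425, -0.03238201]), 'opening': 0.08533204940518017}
scene {'fx': 544.8086698924942, 'fy': 544.8086698924942, 'cx': 323.35643107145546, 'cy': 234.3156782109105, 'T': array([[ 0.2011808 , -0.81788019,  0.53907168,  1.31230724],
       [ 0.9795451 ,  0.16561258, -0.11429726, -0.04310069],
       [ 0.00420442,  0.55103944,  0.83446861,  1.30606025],
       [ 0.        ,  0.        ,  0.        ,  1.        ]])}
top {'fx': 607.965664382424, 'fy': 607.965664382424, 'cx': 319.90905539454496, 'cy': 236.3269161839186, 'T': array([[ 0.07822904,  0.9756397 , -0.20495704,  0.16674017],
       [-0.99692803,  0.07734861, -0.01231646,  0.11567373],
       [ 0.00383671,  0.20529093,  0.97869347,  1.79473862],
       [ 0.        ,  0.        ,  0.        ,  1.        ]])}
```

View pics/scene0.png

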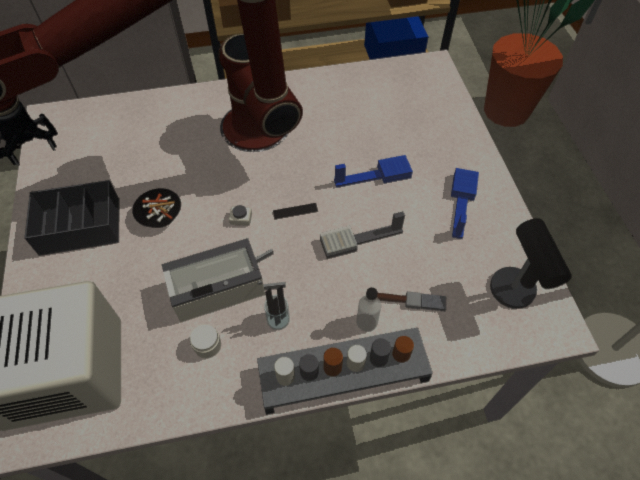

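View pics/top0.png

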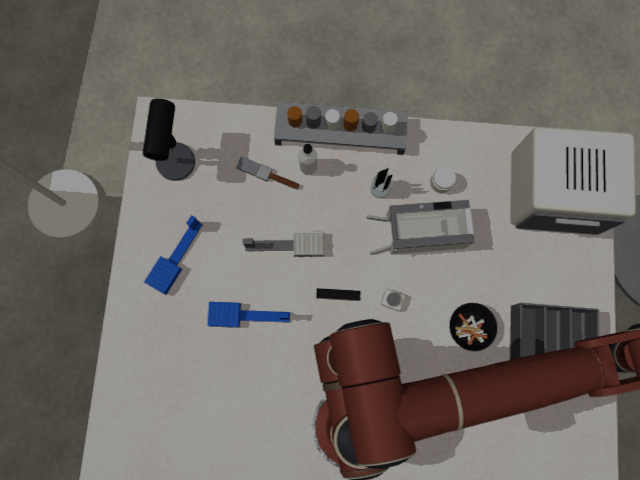

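The grey carrier is at top (310,244), with its handle at (250,243). The steriliser's mouth is at about (390,232), with rails flaring left at (370,217) and (375,250). I'll enlarge both.

Run:
```python
import cv2,numpy as np
z=np.load("top0.npz"); im=z["im"][:,:,::-1]
cv2.imwrite("pics/tcar.png",cv2.resize(im[215:275,235:335],None,fx=8,fy=8,interpolation=cv2.INTER_CUBIC))
cv2.imwrite("pics/tst.png",cv2.resize(im[190:262,362:482],None,fx=6.5,fy=6.5,interpolation=cv2.INTER_CUBIC))
```

```text
(no output)
```

View pics/tcar.png

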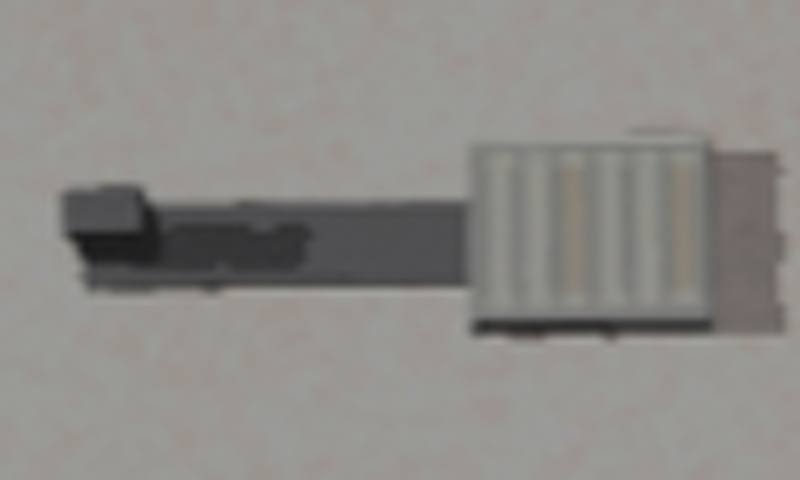

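View pics/tst.png

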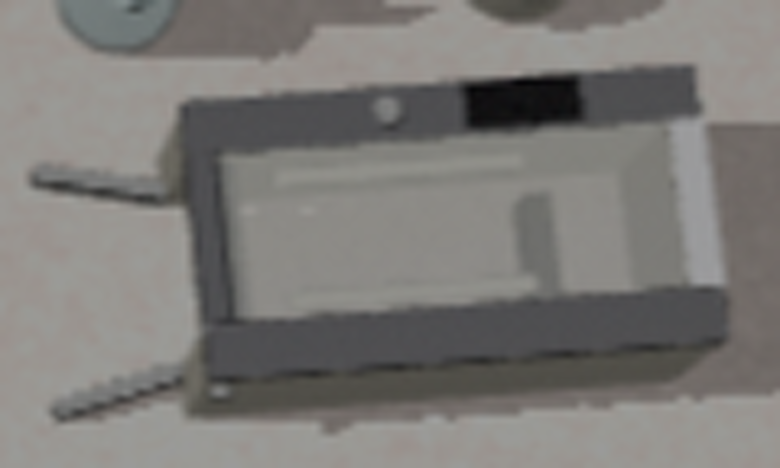

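```bash
cat > h.py <<'E'
import numpy as np
def ray(cal,u,v,z):
    T=cal["T"];d=np.array([(u-cal["cx"])/cal["fx"],-(v-cal["cy"])/cal["fy"],-1.])
    w=T[:3,:3]@d;o=T[:3,3];return o+w*(z-o[2])/w[2]
E
python3 - <<'E'
from h import *
from scipy.spatial.transform import Rotation as R
z=np.load("top0.npz")
def P(px,s,o,h): return np.array([ray(z,(x+.5)/s-.5+o[0],(y+.5)/s-.5+o[1],h)[:2] for x,y in px])
np.set_printoptions(precision=4,suppress=True)
b=P([(470,145),(710,145),(712,320),(470,320)],8,(235,215),.034)
h=P([(64,190),(140,187),(143,230),(67,235)],8,(235,215),.08)
s=P([(180,102),(695,68),(727,340),(207,380)],6.5,(362,190),.102)
for n,p in (("box",b),("handle",h),("ster",s)):
    print(n,p.mean(0)); print(p); print("edges",np.linalg.norm(np.roll(p,-1,0)-p,axis=1))
    for i,j in((0,1),(3,2)): d=p[j]-p[i]; print("ang",np.arctan2(d[1],d[0]))
d=b.mean(0)-h.mean(0); print("box-handle",np.linalg.norm(d),np.arctan2(d[1],d[0]))
m=(s[0]+s[3])/2; bk=(s[1]+s[2])/2; d=bk-m; print("mouth",m,np.arctan2(d[1],d[0]))
rail=P([(40,172),(165,190),(60,408),(180,375)],6.5,(362,190),.02);print("rails",rail)
from station import ctrl
o=ctrl.get_obs();print(R.from_rotvec(o["tool_rot"]).as_matrix())
E
```

```text
box [0.511  0.1701]
[[0.5402 0.2172]
 [0.5473 0.1286]
 [0.4817 0.1228]
 [0.4747 0.2115]]
edges [0.0889 0.0658 0.0889 0.0658]
ang -1.4916578999771348
ang -1.491801300264284
handle [0.4961 0.3438]
[[0.5024 0.3587]
 [0.5057 0.3316]
 [0.4901 0.3289]
 [0.4861 0.3559]]
edges [0.0273 0.0158 0.0273 0.0166]
ang -1.4513507815960915
ang -1.424641227222695
ster [ 0.5833 -0.1773]
[[ 0.628  -0.0548]
 [ 0.6617 -0.2818]
 [ 0.5396 -0.2992]
 [ 0.5039 -0.0734]]
edges [0.2295 0.1233 0.2286 0.1255]
ang -1.42353769236839
ang -1.4138298241138632
box-handle 0.1743900654306157 -1.4852549800355601
mouth [ 0.566  -0.0641] -1.4186928640520486
rails [[ 0.6119 -0.0004]
 [ 0.6079 -0.0585]
 [ 0.5019 -0.0163]
 [ 0.5216 -0.0701]]
[[ 0.9231  0.3846 -0.0005]
 [ 0.3846 -0.9231  0.0018]
 [ 0.0002 -0.0018 -1.    ]]
```

Everything agrees with the stated sizes except the box width, which is 66 mm instead of 70. I'll cross-check with the scene camera.

Run:
```python
import cv2,numpy as np
z=np.load("scene0.npz"); im=z["im"][:,:,::-1]
cv2.imwrite("pics/scar.png",cv2.resize(im[205:265,312:412],None,fx=8,fy=8,interpolation=cv2.INTER_CUBIC))
cv2.imwrite("pics/sst.png",cv2.resize(im[232:322,158:280],None,fx=6.5,fy=6.5,interpolation=cv2.INTER_CUBIC))
```

```text
(no output)
```

View pics/scar.png

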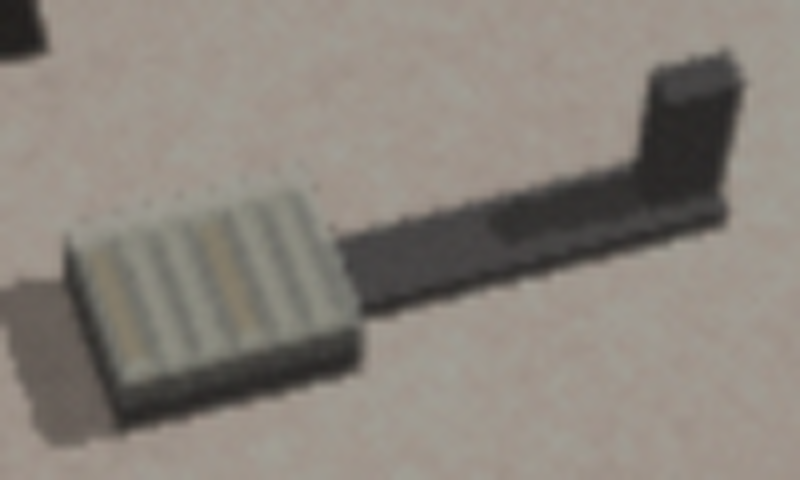

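View pics/sst.png

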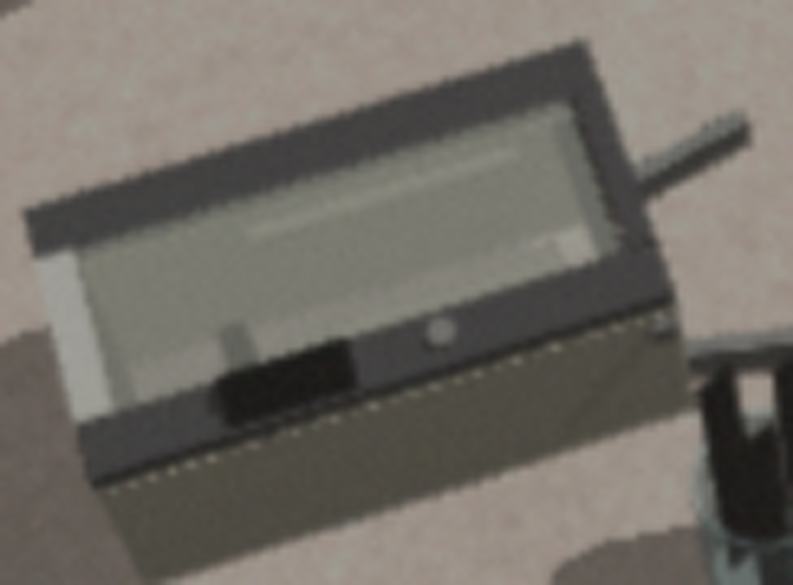

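Run:
```python
from h import *
z=np.load("scene0.npz")
def P(px,s,o,h): return np.array([ray(z,(x+.5)/s-.5+o[0],(y+.5)/s-.5+o[1],h)[:2] for x,y in px])
np.set_printoptions(precision=4,suppress=True)
b=P([(358,325),(122,382),(68,233),(302,185)],8,(312,205),.034)
h=P([(742,82),(660,102),(653,70),(732,55)],8,(312,205),.08)
s=P([(675,300),(97,487),(25,212),(585,42)],6.5,(158,232),.102)
for n,p in (("box",b),("handle",h),("ster",s)):
    print(n,p.mean(0)); print("edges",np.linalg.norm(np.roll(p,-1,0)-p,axis=1))
    for i,j in((0,1),(3,2)): d=p[j]-p[i]; print("ang",np.arctan2(d[1],d[0]))
d=b.mean(0)-h.mean(0); print("box-handle",np.linalg.norm(d),np.arctan2(d[1],d[0]))
m=(s[0]+s[3])/2; bk=(s[1]+s[2])/2; d=bk-m; print("mouth",m,np.arctan2(d[1],d[0]))
```

```text
box [0.516  0.1679]
edges [0.0848 0.0639 0.085  0.061 ]
ang -1.495218660662439
ang -1.5293292203770377
handle [0.4963 0.3424]
edges [0.0302 0.0136 0.0286 0.0118]
ang -1.4865279218246472
ang -1.5448695205087841
ster [ 0.587  -0.1788]
edges [0.2259 0.1276 0.2282 0.1268]
ang -1.4106149107442552
ang -1.4141662187966266
box-handle 0.17561383779801934 -1.4586582884710877
mouth [ 0.569  -0.0667] -1.4123996218306252
```

Both cameras agree to 2–4 mm. Handle is at about (0.496, 0.343). The mouth is at about (0.567, -0.065), yaw about -1.415. Carrier yaw is about -1.485. Next I'll move over the handle, staying high.

```bash
python3 -m creep '[{"hand":1,"translation":[3.77,-3.58,0],"delta_rot":[0,0,0]},{"hand":1,"translation":[3.77,-3.58,0],"delta_rot":[0,0,0]},{"hand":1,"translation":[3.77,-3.58,0],"delta_rot":[0,0,0]},{"hand":1,"translation":[3.77,-3.58,0],"delta_rot":[0,0,0]},{"hand":1,"translation":[3.77,-3.58,0],"delta_rot":[0,0,0]},{"hand":1,"translation":[3.77,-3.58,0],"delta_rot":[0,0,0]},{"hand":1,"translation":[3.77,-3.58,0],"delta_rot":[0,0,0]},{"hand":1,"translation":[3.77,-3.58,0],"delta_rot":[0,0,0]}]' 40
```

```text
t: 1.1
tool_pos: [0.4088, -0.1948, 0.2389]
tool_rot: [-3.081, -0.616, 0.0]
contact_force: [1.1, -0.4, 0.4]
opening: 0.0857
```

```bash
python3 -m creep '[{"hand":1,"translation":[2.88,-4.63,0],"delta_rot":[0,0,0]},{"hand":1,"translation":[2.88,-4.63,0],"delta_rot":[0,0,0]},{"hand":1,"translation":[2.88,-4.63,0],"delta_rot":[0,0,0]},{"hand":1,"translation":[2.88,-4.63,0],"delta_rot":[0,0,0]},{"hand":1,"translation":[2.88,-4.63,0],"delta_rot":[0,0,0]},{"hand":1,"translation":[2.88,-4.63,0],"delta_rot":[0,0,0]},{"hand":1,"translation":[2.88,-4.63,0],"delta_rot":[0,0,0]},{"hand":1,"translation":[2.88,-4.63,0],"delta_rot":[0,0,0]}]' 
python3 -m creep '[{"hand":1,"translation":[2.88,-4.63,0],"delta_rot":[0,0,0]},{"hand":1,"translation":[2.88,-4.63,0],"delta_rot":[0,0,0]},{"hand":1,"translation":[0,0,0],"delta_rot":[0,0,-9]},{"hand":1,"translation":[0,0,0],"delta_rot":[0,0,-9]},{"hand":1,"translation":[0,0,0],"delta_rot":[0,0,-9]},{"hand":1,"translation":[0,0,0],"delta_rot":[0,0,-9]},{"hand":1,"translation":[0,0,0],"delta_rot":[0,0,-9]},{"hand":1,"translation":[0,0,0],"delta_rot":[0,0,-9]}]'
python3 -m creep '[{"hand":1,"translation":[0,0,0],"delta_rot":[0,0,-9]},{"hand":1,"translation":[0,0,0],"delta_rot":[0,0,-9]},{"hand":1,"translation":[0,0,0],"delta_rot":[0,0,0]},{"hand":1,"translation":[0,0,0],"delta_rot":[0,0,0]}]'
python3 - <<'E'
from station import ctrl
import cv2,numpy as np
from scipy.spatial.transform import Rotation as R
o=ctrl.get_obs();print(o["q"],o["tool_pos"]);print(R.from_rotvec(o["tool_rot"]).as_matrix().round(4))
im,d=ctrl.get_image("scene")
cv2.imwrite("pics/s1.png",im[:,:,::-1])
E
```

```text
t: 2.1
tool_pos: [0.4786, 0.2358, 0.2389]
tool_rot: [3.08, 0.617, -0.0]
contact_force: [0.6, -1.0, 0.5]
opening: 0.0852
t: 3.1
tool_pos: [0.4961, 0.3415, 0.2386]
tool_rot: [-2.46, -1.954, 0.002]
contact_force: [0.1, -0.9, 0.2]
opening: 0.0855
t: 3.6
tool_pos: [0.4962, 0.3415, 0.239]
tool_rot: [-2.132, -2.307, 0.001]
contact_force: [0.5, 0.2, -0.3]
opening: 0.0856
[4.79322009e-01 2.78290274e-04 1.66688031e+00 3.25732482e-05
 1.47504048e+00 4.00869173e-01] [0.49622418 0.34154589 0.23896357]
[[-7.840e-02  9.969e-01 -6.000e-04]
 [ 9.969e-01  7.840e-02 -3.000e-04]
 [-2.000e-04 -6.000e-04 -1.000e+00]]
```

View pics/s1.png

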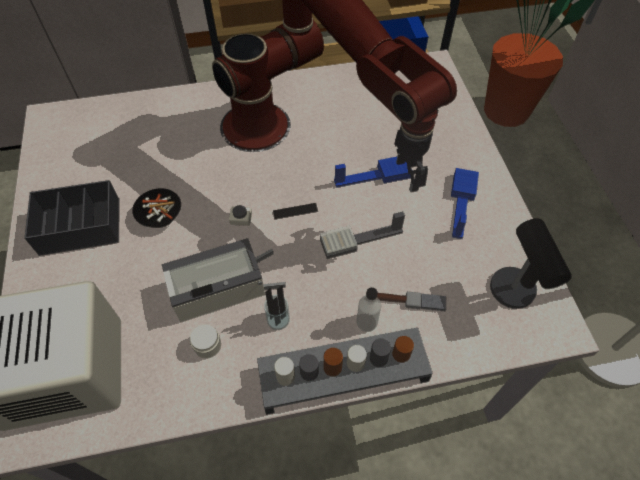

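The gripper hangs above the carrier's handle at (397,222) and its shadow is clear of everything. Descending.

```bash
python3 -m creep '[{"hand":1,"translation":[0,0,4],"delta_rot":[0,0,-0.4]},{"hand":1,"translation":[0,0,4],"delta_rot":[0,0,0]},{"hand":1,"translation":[0,0,4],"delta_rot":[0,0,0]},{"hand":1,"translation":[0,0,3],"delta_rot":[0,0,0]},{"hand":1,"translation":[0,0,2],"delta_rot":[0,0,0]},{"hand":1,"translation":[0.2,0,2],"delta_rot":[0,0,0]},{"hand":1,"translation":[0,0,0],"delta_rot":[0,0,0]}]'
python3 - <<'E'
from station import ctrl
import cv2,numpy as np
for n,b in (("scene",(170,270,340,460)),("top",(190,280,210,340))):
    im,d=ctrl.get_image(n)
    cv2.imwrite(f"pics/{n}2.png",cv2.resize(im[b[0]:b[1],b[2]:b[3],::-1],None,fx=5,fy=5,interpolation=cv2.INTER_CUBIC))
E
```

```text
t: 4.53
tool_pos: [0.4953, 0.3433, 0.0478]
tool_rot: [-2.121, -2.316, 0.004]
contact_force: [0.4, -0.2, -0.5]
opening: 0.0853
```

View pics/scene2.png

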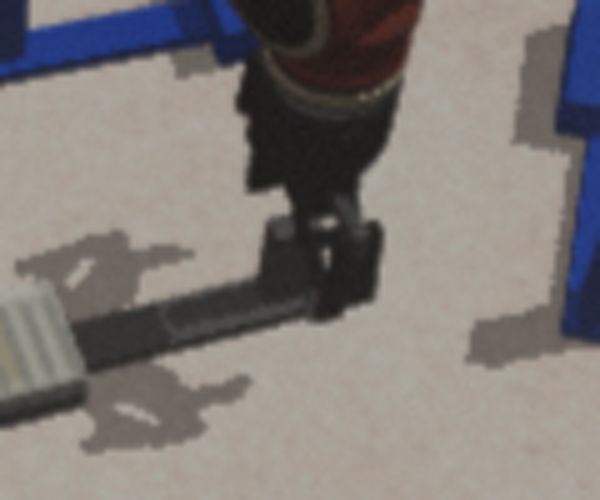

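View pics/top2.png

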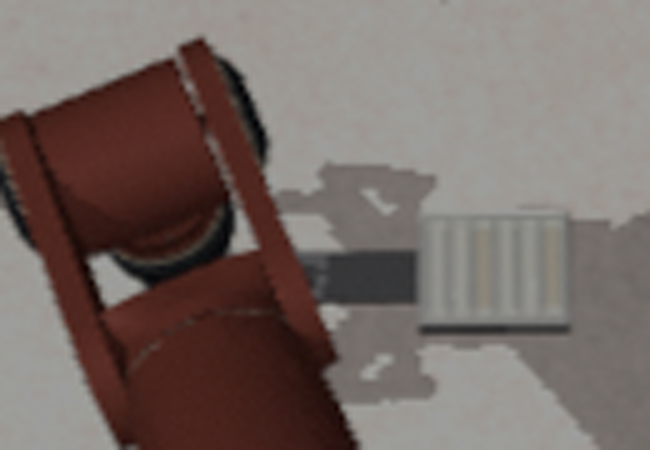

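The fingers straddle the handle at scene (404,222), so I'll close.

```bash
python3 -m creep '[{"hand":0,"translation":[0,0,0],"delta_rot":[0,0,0]},{"hand":0,"translation":[0,0,0],"delta_rot":[0,0,0]},{"hand":0,"translation":[0,0,0],"delta_rot":[0,0,0]},{"hand":0,"translation":[0,0,0],"delta_rot":[0,0,0]},{"hand":0,"translation":[0,0,0],"delta_rot":[0,0,0]},{"hand":0,"translation":[0,0,0],"delta_rot":[0,0,0]},{"hand":0,"translation":[0,0,0],"delta_rot":[0,0,0]},{"hand":0,"translation":[0,0,0],"delta_rot":[0,0,0]}]' 45
python3 - <<'E'
from station import ctrl
import cv2,numpy as np
o=ctrl.get_obs();print(o["contact_force"],o["wrist_torque"])
for n,b in (("top",(200,270,230,340)),("scene",(190,270,312,412))):
    im,d=ctrl.get_image(n)
    cv2.imwrite(f"pics/{n}3.png",cv2.resize(im[b[0]:b[1],b[2]:b[3],::-1],None,fx=7 if n=="top" else 6,fy=7 if n=="top" else 6,interpolation=cv2.INTER_CUBIC))
E
```

```text
t: 5.62
tool_pos: [0.4964, 0.3437, 0.0496]
tool_rot: [2.122, 2.317, 0.001]
contact_force: [0.4, 0.5, 2.6]
opening: 0.0155
[0.35333306 0.4871252  2.55626634] [0.0090576  0.08501601 0.05360753]
```

View pics/top3.png

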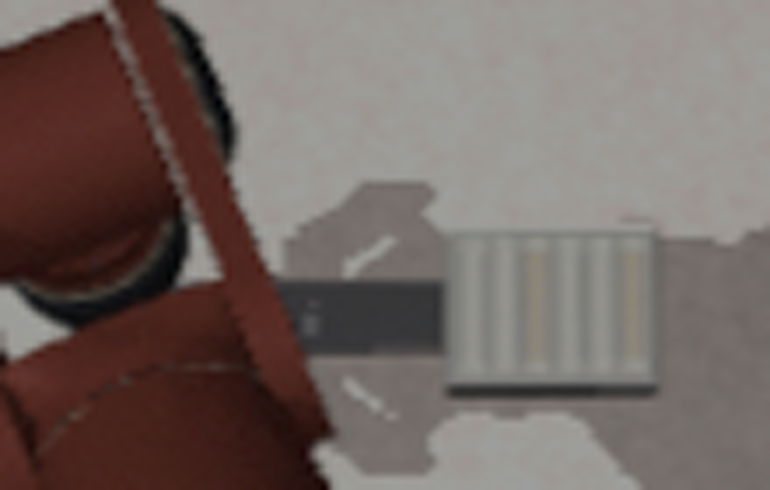

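View pics/scene3.png

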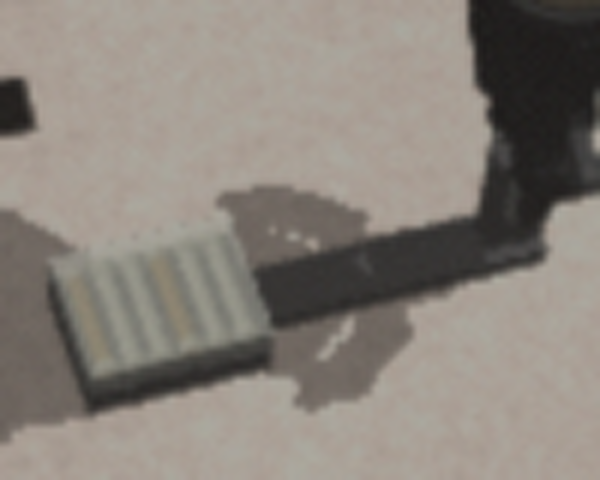

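Run:
```python
from h import *
from station import ctrl
z=ctrl.calibration("top")
def P(px,s,o,h): return np.array([ray(z,(x+.5)/s-.5+o[0],(y+.5)/s-.5+o[1],h)[:2] for x,y in px])
b=P([(445,231),(656,230),(657,388),(446,388)],7,(230,200),.034)
print(b,b.mean(0)); 
for i,j in((0,1),(3,2)): d=b[j]-b[i]; print("ang",np.arctan2(d[1],d[0]))
d=b.mean(0)-ctrl.get_obs()["tool_pos"][:2];print(np.linalg.norm(d),np.arctan2(d[1],d[0]),ctrl.get_obs()["tool_pos"])
```

```text
[[0.54053838 0.21776843]
 [0.54802999 0.12878071]
 [0.48036301 0.1231272 ]
 [0.47337045 0.21146513]] [0.51057546 0.17028537]
ang -1.4868074187637212
ang -1.491804146333028
0.17406040936514744 -1.4896933730791049 [0.49647411 0.34377363 0.04965805]
```

```bash
python3 -m creep '[{"hand":0,"translation":[-0.7,0.1,0],"delta_rot":[0,0,-0.3]},{"hand":0,"translation":[-1.4,0.2,0],"delta_rot":[0,0,-0.6]},{"hand":0,"translation":[-1.7,0.25,0],"delta_rot":[0,0,-0.6]},{"hand":0,"translation":[-1.7,0.25,0],"delta_rot":[0,0,-0.6]},{"hand":0,"translation":[-1.7,0.25,0],"delta_rot":[0,0,-0.6]},{"hand":0,"translation":[-1.7,0.3,0],"delta_rot":[0,0,-0.6]},{"hand":0,"translation":[-1.4,0.25,0],"delta_rot":[0,0,-0.5]},{"hand":0,"translation":[-0.6,0.1,0],"delta_rot":[0,0,-0.2]}]'
python3 -m creep '[{"hand":0,"translation":[0,0,0],"delta_rot":[0,0,0]},{"hand":0,"translation":[0,0,0],"delta_rot":[0,0,0]}]'
python3 - <<'E'
from station import ctrl
import cv2,numpy as np
o=ctrl.get_obs();print(o["contact_force"],o["wrist_torque"],o["tool_pos"],o["tool_rot"], 2*np.degrees(np.arctan2(o["tool_rot"][1],o["tool_rot"][0])))
for n,b in (("top",(190,280,320,480)),("scene",(190,320,160,400))):
    im,d=ctrl.get_image(n); s=5 if n=="top" else 3.3
    cv2.imwrite(f"pics/{n}4.png",cv2.resize(im[b[0]:b[1],b[2]:b[3],::-1],None,fx=s,fy=s,interpolation=cv2.INTER_CUBIC))
E
```

```text
t: 6.72
tool_pos: [0.5264, 0.2368, 0.0496]
tool_rot: [-2.041, -2.388, -0.001]
contact_force: [-1.8, 4.4, 5.5]
opening: 0.0153
t: 6.98
tool_pos: [0.5265, 0.2363, 0.0496]
tool_rot: [2.039, 2.388, -0.002]
contact_force: [0.2, -2.8, 5.2]
opening: 0.0158
[ 0.15461137 -2.75752737  5.23129387] [-0.1042299   0.11172017 -0.07340589] [0.52654922 0.23628788 0.04964023] [ 2.03874206e+00  2.38791142e+00 -1.51487688e-03] 99.0201745421656
```

View pics/top4.png

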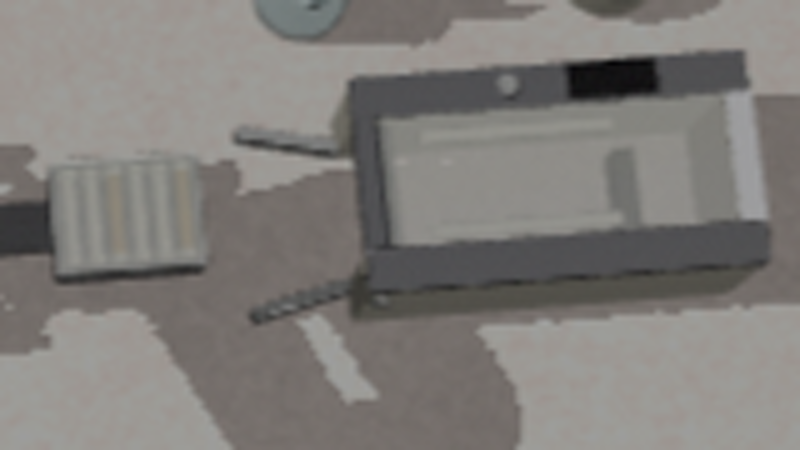

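View pics/scene4.png

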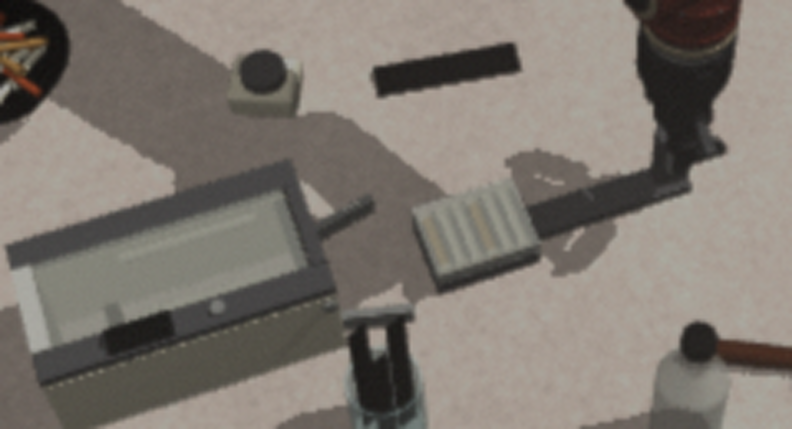

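```bash
cat >> h.py <<'E'
def P(z,px,s,o,h): return np.array([ray(z,(x+.5)/s-.5+o[0],(y+.5)/s-.5+o[1],h)[:2] for x,y in px])
def inS(p,m=(0.567,-0.0645),yaw=-1.417):
    c,s=np.cos(yaw),np.sin(yaw); d=np.asarray(p)[...,:2]-m; return np.stack([d@[c,s],d@[-s,c]],-1)
E
python3 - <<'E'
from h import *
from station import ctrl
np.set_printoptions(precision=4,suppress=True)
z=ctrl.calibration("top"); o=(320,190)
b=P(z,[(50,168),(199,155),(206,264),(56,276)],5,o,.034)
s=P(z,[(348,80),(745,50),(770,262),(369,291)],5,o,.102)
print("ster mouth",(s[0]+s[3])/2,"back",(s[1]+s[2])/2)
d=(s[1]+s[2]-s[0]-s[3]); print("yaw",np.arctan2(d[1],d[0]), np.linalg.norm(np.roll(s,-1,0)-s,axis=1))
print("box",b.mean(0),inS(b.mean(0)), inS(b))
for i,j in((0,1),(3,2)): d=b[j]-b[i]; print("ang",np.arctan2(d[1],d[0]))
print("tcp",inS(ctrl.get_obs()["tool_pos"]), -np.pi/2+np.radians(9.02))
r=P(z,[(237,131),(253,317)],5,o,.02);print("tips",inS(r))
zz=ctrl.calibration("scene")
b=P(zz,[(540,247),(440,279),(413,212),(512,180)],3.3,(160,190),.034)
print("scene box",inS(b.mean(0)), "with scene mouth", inS(b.mean(0),(.569,-.0667)))
E
```

```text
ster mouth [ 0.5658 -0.064 ] back [ 0.6012 -0.2909]
yaw -1.4161141391312206 [0.2302 0.125  0.2291 0.1239]
box [0.5523 0.0641] [-0.1293  0.0052] [[-0.173   0.0374]
 [-0.084   0.0388]
 [-0.0857 -0.0274]
 [-0.1747 -0.028 ]]
ang -1.402320010004599
ang -1.4104500634406114
tcp [-0.3034  0.0061] -1.413367628265008
tips [[-0.0586  0.0551]
 [-0.0595 -0.0588]]
scene box [-0.1277  0.0117] with scene mouth [-0.1301  0.01  ]
```

```bash
python3 -m creep '[{"hand":0,"translation":[-0.4,-0.2,0],"delta_rot":[0,0,0.2]},{"hand":0,"translation":[-0.8,-0.3,0],"delta_rot":[0,0,0]},{"hand":0,"translation":[-1.0,-0.2,0],"delta_rot":[0,0,0]},{"hand":0,"translation":[-1.0,0,0],"delta_rot":[0,0,0]},{"hand":0,"translation":[-1.0,0,0],"delta_rot":[0,0,0]},{"hand":0,"translation":[-1.0,0,0],"delta_rot":[0,0,0]},{"hand":0,"translation":[-0.7,0,0],"delta_rot":[0,0,0]},{"hand":0,"translation":[0,0,0],"delta_rot":[0,0,0]}]'
python3 - <<'E'
from station import ctrl
from h import *
import cv2
o=ctrl.get_obs();print(o["contact_force"],o["wrist_torque"],o["tool_pos"],inS(o["tool_pos"]), 2*np.degrees(np.arctan2(o["tool_rot"][1],o["tool_rot"][0])))
for n,b in (("top",(200,262,335,435)),("scene",(200,300,230,350))):
    im,d=ctrl.get_image(n); s=8 if n=="top" else 6
    cv2.imwrite(f"pics/{n}5.png",cv2.resize(im[b[0]:b[1],b[2]:b[3],::-1],None,fx=s,fy=s,interpolation=cv2.INTER_CUBIC))
E
```

```text
t: 8.07
tool_pos: [0.5282, 0.177, 0.0496]
tool_rot: [2.044, 2.385, -0.001]
contact_force: [-0.3, 0.8, 6.3]
opening: 0.0158
[-0.34620183  0.77837526  6.25193522] [ 0.22172029 -0.01379922  0.00397679] [0.52819696 0.17700089 0.04962766] [-0.24459464 -0.00134933] 98.79014845155513
```

View pics/top5.png

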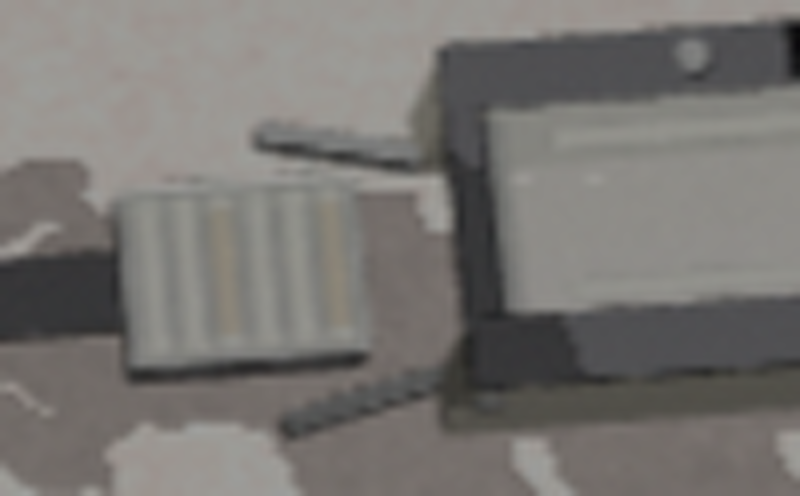

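View pics/scene5.png

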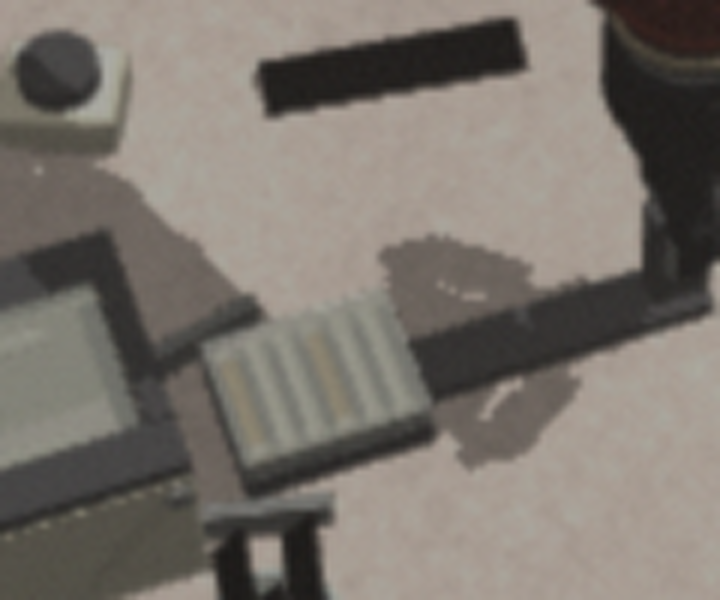

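```bash
python3 -m creep '[{"hand":0,"translation":[0,0,-0.03],"delta_rot":[0,0,0]},{"hand":0,"translation":[0,0,0],"delta_rot":[0,0,0]}]'
python3 - <<'E'
from h import *
from station import ctrl
np.set_printoptions(precision=4,suppress=True)
z=ctrl.calibration("top"); o=(335,200)
b=P(z,[(118,200),(352,182),(370,348),(128,366)],8,o,.034)
print("box",b.mean(0),inS(b.mean(0)), inS(b))
for i,j in((0,1),(3,2)): d=b[j]-b[i]; print("ang",np.arctan2(d[1],d[0]))
s=P(z,[(440,48),(465,387)],8,o,.102);print("mouth",s.mean(0),inS(s))
r=P(z,[(256,128),(420,163),(285,425),(440,375)],8,o,.02);print("rails",inS(r))
print("tcp",inS(ctrl.get_obs()["tool_pos"]))
E
```

```text
t: 8.43
tool_pos: [0.5282, 0.177, 0.0496]
tool_rot: [2.044, 2.385, -0.002]
contact_force: [0.7, -2.9, 5.2]
opening: 0.0156
box [0.5537 0.0058] [-0.0715 -0.0024] [[-0.1149  0.0289]
 [-0.0276  0.0293]
 [-0.0269 -0.0338]
 [-0.1166 -0.0339]]
ang -1.4129322539423035
ang -1.416200094869364
mouth [ 0.5656 -0.0635] [[ 0.0005  0.0609]
 [-0.0029 -0.0633]]
rails [[-0.0599  0.0559]
 [ 0.0003  0.0378]
 [-0.0595 -0.0578]
 [-0.0003 -0.0433]]
tcp [-0.2446 -0.0014]
```

```bash
python3 -m creep '[{"hand":0,"translation":[-0.5,0,0],"delta_rot":[0,0,0]},{"hand":0,"translation":[-0.5,0,0],"delta_rot":[0,0,0]},{"hand":0,"translation":[-0.5,0,0],"delta_rot":[0,0,0]},{"hand":0,"translation":[-0.5,0,0],"delta_rot":[0,0,0]}]'
python3 -m creep '[{"hand":0,"translation":[-0.3,0,0],"delta_rot":[0,0,0]}]'
python3 -m creep '[{"hand":0,"translation":[-0.3,0,0],"delta_rot":[0,0,0]}]'
python3 -m creep '[{"hand":0,"translation":[-0.3,0,0],"delta_rot":[0,0,0]}]'
python3 - <<'E'
from station import ctrl
from h import *
import cv2
o=ctrl.get_obs();print(o["contact_force"],o["wrist_torque"],o["tool_pos"],inS(o["tool_pos"]), 2*np.degrees(np.arctan2(o["tool_rot"][1],o["tool_rot"][0])))
for n,b in (("top",(200,262,335,435)),):
    im,d=ctrl.get_image(n); s=8 if n=="top" else 6
    cv2.imwrite(f"pics/{n}6.png",cv2.resize(im[b[0]:b[1],b[2]:b[3],::-1],None,fx=s,fy=s,interpolation=cv2.INTER_CUBIC))
E
```

```text
t: 8.93
tool_pos: [0.531, 0.1588, 0.0496]
tool_rot: [-2.043, -2.385, -0.001]
contact_force: [-0.5, 3.9, 5.6]
opening: 0.0153
t: 9.05
tool_pos: [0.5314, 0.1558, 0.0497]
tool_rot: [-2.043, -2.385, -0.001]
contact_force: [-0.2, 4.6, 5.4]
opening: 0.0155
t: 9.18
tool_pos: [0.5319, 0.153, 0.0496]
tool_rot: [-2.043, -2.385, -0.001]
contact_force: [-0.2, 4.9, 4.7]
opening: 0.0157
t: 9.3
tool_pos: [0.5323, 0.15, 0.0497]
tool_rot: [-2.043, -2.385, -0.001]
contact_force: [-0.6, 3.9, 5.8]
opening: 0.0156
[-0.55292488  3.88848481  5.82114165] [0.501926   0.04869088 0.0060958 ] [0.53234094 0.15004603 0.04965599] [-0.21732311 -0.0013835 ] -261.16450277717456
```

View pics/top6.png

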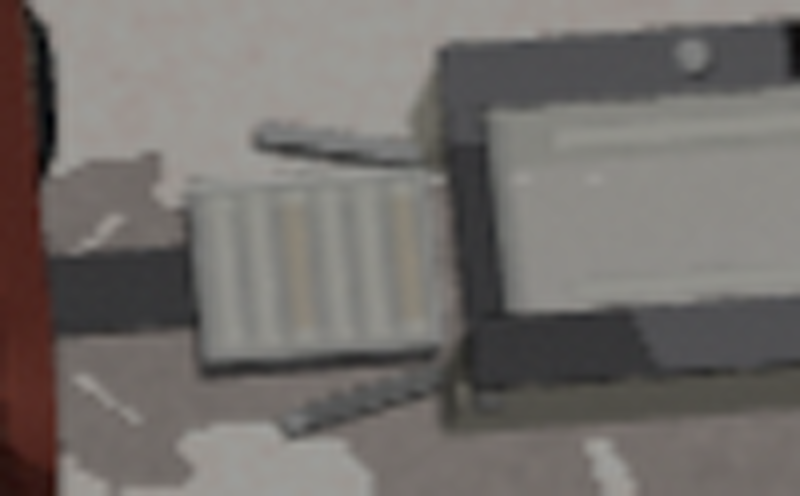

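The nose is just entering the mouth at (440,265), centred between the rail ends. Sliding drag is about 4 N. Now I'll feel forward for the flap.

```bash
python3 -m creep '[{"hand":0,"translation":[-0.3,0,0],"delta_rot":[0,0,0]},{"hand":0,"translation":[-0.3,0,0],"delta_rot":[0,0,0]}]'
python3 -m creep '[{"hand":0,"translation":[-0.3,0,0],"delta_rot":[0,0,0]},{"hand":0,"translation":[-0.2,0,0],"delta_rot":[0,0,0]}]'
```

```text
t: 9.6
tool_pos: [0.5332, 0.1441, 0.0496]
tool_rot: [-2.043, -2.385, -0.001]
contact_force: [-0.7, 4.2, 5.3]
opening: 0.0155
t: 9.85
tool_pos: [0.534, 0.1392, 0.0496]
tool_rot: [-2.043, -2.385, -0.001]
contact_force: [-0.5, 3.9, 5.6]
opening: 0.0157
```

```bash
python3 -m creep '[{"hand":0,"translation":[-0.2,0,0],"delta_rot":[0,0,0]},{"hand":0,"translation":[-0.2,0,0],"delta_rot":[0,0,0]}]'
```

```text
t: 10.1
tool_pos: [0.5346, 0.1353, 0.0496]
tool_rot: [-2.043, -2.385, -0.001]
contact_force: [-1.4, 5.2, 5.3]
opening: 0.0153
```

```bash
python3 -m creep '[{"hand":0,"translation":[-0.2,0,0],"delta_rot":[0,0,0]},{"hand":0,"translation":[-0.2,0,0],"delta_rot":[0,0,0]}]'
```

```text
t: 10.35
tool_pos: [0.5351, 0.1319, 0.0496]
tool_rot: [-2.042, -2.384, -0.003]
contact_force: [-1.5, 6.7, 5.3]
opening: 0.0155
```

```bash
python3 -m creep '[{"hand":0,"translation":[-0.2,0,0],"delta_rot":[0,0,0]},{"hand":0,"translation":[-0.2,0,0],"delta_rot":[0,0,0]}]'
```

```text
t: 10.6
tool_pos: [0.5357, 0.1279, 0.0496]
tool_rot: [-2.042, -2.384, -0.002]
contact_force: [-1.2, 6.8, 6.1]
opening: 0.0156
```

Force rose at nose depth of about 17 mm, which is within 8–28, so that is the flap. Continuing at 40 mm/s or less and watching the force.

```bash
python3 -m creep '[{"hand":0,"translation":[-0.3,0,0],"delta_rot":[0,0,0]},{"hand":0,"translation":[-0.3,0,0],"delta_rot":[0,0,0]},{"hand":0,"translation":[-0.3,0,0],"delta_rot":[0,0,0]}]'
```

```text
t: 10.98
tool_pos: [0.537, 0.1192, 0.0496]
tool_rot: [-2.042, -2.384, -0.003]
contact_force: [0.4, 7.3, 6.4]
opening: 0.0156
```

```bash
python3 -m creep '[{"hand":0,"translation":[-0.3,0,0],"delta_rot":[0,0,0]},{"hand":0,"translation":[-0.3,0,0],"delta_rot":[0,0,0]},{"hand":0,"translation":[-0.3,0,0],"delta_rot":[0,0,0]}]'
```

```text
t: 11.35
tool_pos: [0.5384, 0.1105, 0.0496]
tool_rot: [-2.042, -2.384, -0.003]
contact_force: [-1.5, 8.7, 6.1]
opening: 0.0155
```

```bash
python3 -m creep '[{"hand":0,"translation":[-0.3,0,0],"delta_rot":[0,0,0]},{"hand":0,"translation":[-0.3,0,0],"delta_rot":[0,0,0]},{"hand":0,"translation":[-0.3,0,0],"delta_rot":[0,0,0]}]'
```

```text
t: 11.72
tool_pos: [0.5398, 0.1017, 0.0496]
tool_rot: [-2.042, -2.384, -0.003]
contact_force: [-0.9, 8.8, 5.7]
opening: 0.0154
```

```bash
python3 -m creep '[{"hand":0,"translation":[-0.3,0,0],"delta_rot":[0,0,0]},{"hand":0,"translation":[-0.3,0,0],"delta_rot":[0,0,0]},{"hand":0,"translation":[-0.3,0,0],"delta_rot":[0,0,0]}]'
python3 - <<'E'
from station import ctrl
from h import *
import cv2
o=ctrl.get_obs();print(o["contact_force"],o["wrist_torque"],inS(o["tool_pos"]), 2*np.degrees(np.arctan2(o["tool_rot"][1],o["tool_rot"][0])))
b=(200,262,365,465)
im,d=ctrl.get_image("top"); cv2.imwrite("pics/top7.png",cv2.resize(im[b[0]:b[1],b[2]:b[3],::-1],None,fx=8,fy=8,interpolation=cv2.INTER_CUBIC))
E
```

```text
t: 12.1
tool_pos: [0.5411, 0.0928, 0.0496]
tool_rot: [-2.042, -2.384, -0.003]
contact_force: [-1.0, 8.9, 4.8]
opening: 0.0156
[-0.97182029  8.88312623  4.80030884] [0.79754896 0.05337491 0.01593139] [-0.15941373 -0.00145441] -261.1569326355319
```

View pics/top7.png

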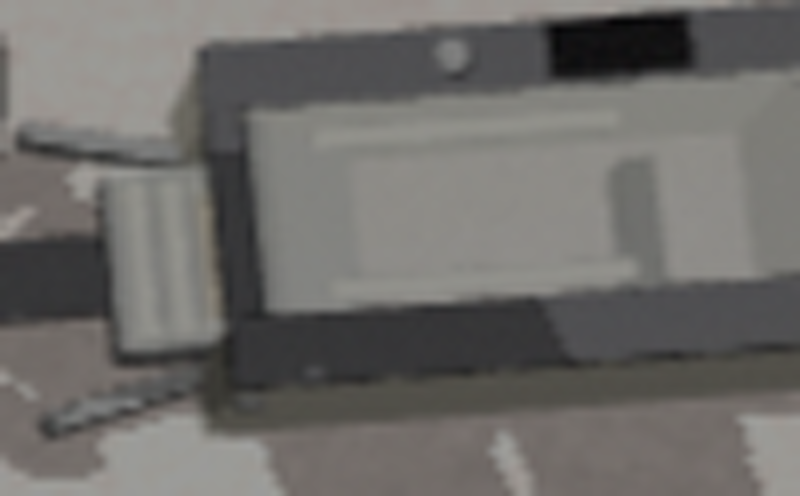

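The box is going in straight and the force is steady at about 9 N (4 N drag plus about 5 N flap).

```bash
python3 -m creep '[{"hand":0,"translation":[-0.4,0,0],"delta_rot":[0,0,0]},{"hand":0,"translation":[-0.4,0,0],"delta_rot":[0,0,0]},{"hand":0,"translation":[-0.4,0,0],"delta_rot":[0,0,0]},{"hand":0,"translation":[-0.4,0,0],"delta_rot":[0,0,0]}]'
```

```text
t: 12.65
tool_pos: [0.5436, 0.0768, 0.0496]
tool_rot: [-2.042, -2.384, -0.003]
contact_force: [-1.4, 8.2, 6.2]
opening: 0.0154
```

```bash
python3 -m creep '[{"hand":0,"translation":[-0.4,0,0],"delta_rot":[0,0,0]},{"hand":0,"translation":[-0.4,0,0],"delta_rot":[0,0,0]},{"hand":0,"translation":[-0.4,0,0],"delta_rot":[0,0,0]},{"hand":0,"translation":[-0.4,0,0],"delta_rot":[0,0,0]}]'
```

```text
t: 13.15
tool_pos: [0.5461, 0.0611, 0.0496]
tool_rot: [-2.042, -2.384, -0.003]
contact_force: [-1.6, 7.7, 6.4]
opening: 0.0156
```

```bash
python3 -m creep '[{"hand":0,"translation":[-0.4,0,0],"delta_rot":[0,0,0]},{"hand":0,"translation":[-0.4,0,0],"delta_rot":[0,0,0]},{"hand":0,"translation":[-0.4,0,0],"delta_rot":[0,0,0]},{"hand":0,"translation":[-0.4,0,0],"delta_rot":[0,0,0]}]'
```

```text
t: 13.65
tool_pos: [0.5485, 0.0453, 0.0496]
tool_rot: [-2.042, -2.384, -0.003]
contact_force: [-1.0, 8.2, 7.2]
opening: 0.015
```

```bash
python3 -m creep '[{"hand":0,"translation":[-0.4,0,0],"delta_rot":[0,0,0]},{"hand":0,"translation":[-0.4,0,0],"delta_rot":[0,0,0]},{"hand":0,"translation":[-0.4,0,0],"delta_rot":[0,0,0]},{"hand":0,"translation":[-0.4,0,0],"delta_rot":[0,0,0]}]'
python3 - <<'E'
from station import ctrl
from h import *
import cv2
o=ctrl.get_obs();print(o["contact_force"],o["wrist_torque"],inS(o["tool_pos"]), 2*np.degrees(np.arctan2(o["tool_rot"][1],o["tool_rot"][0])))
b=(200,262,365,465)
im,d=ctrl.get_image("top"); cv2.imwrite("pics/top8.png",cv2.resize(im[b[0]:b[1],b[2]:b[3],::-1],None,fx=8,fy=8,interpolation=cv2.INTER_CUBIC))
E
```

```text
t: 14.15
tool_pos: [0.551, 0.0295, 0.0497]
tool_rot: [-2.042, -2.384, -0.003]
contact_force: [-0.9, 8.4, 7.4]
opening: 0.0157
[-0.88989519  8.39065837  7.44217937] [0.86661492 0.03517691 0.05467383] [-0.09535621 -0.00138824] -261.1612214839255
```

View pics/top8.png

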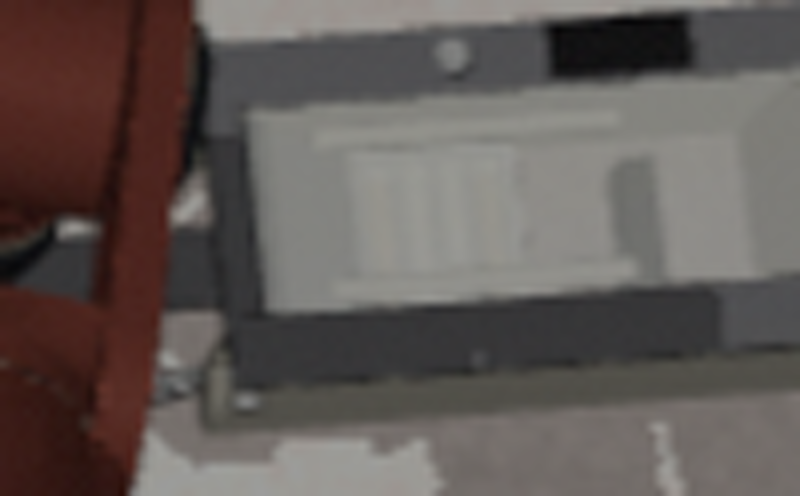

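```bash
python3 -m creep '[{"hand":0,"translation":[-0.3,0,0],"delta_rot":[0,0,0]},{"hand":0,"translation":[-0.3,0,0],"delta_rot":[0,0,0]},{"hand":0,"translation":[-0.3,0,0],"delta_rot":[0,0,0]},{"hand":0,"translation":[-0.3,0,0],"delta_rot":[0,0,0]}]'
python3 -m creep '[{"hand":0,"translation":[-0.2,0,0],"delta_rot":[0,0,0]},{"hand":0,"translation":[-0.2,0,0],"delta_rot":[0,0,0]}]'
```

```text
t: 14.7
tool_pos: [0.5528, 0.0177, 0.0496]
tool_rot: [-2.042, -2.384, -0.003]
contact_force: [-1.6, 7.9, 7.2]
opening: 0.0155
t: 14.95
tool_pos: [0.5534, 0.0138, 0.0496]
tool_rot: [-2.042, -2.384, -0.003]
contact_force: [-1.0, 7.9, 6.2]
opening: 0.0154
```

```bash
python3 -m creep '[{"hand":0,"translation":[-0.2,0,0],"delta_rot":[0,0,0]}]'
python3 -m creep '[{"hand":0,"translation":[-0.2,0,0],"delta_rot":[0,0,0]}]'
```

```text
t: 15.08
tool_pos: [0.5537, 0.0118, 0.0496]
tool_rot: [-2.042, -2.384, -0.003]
contact_force: [-0.9, 7.8, 6.9]
opening: 0.0155
t: 15.2
tool_pos: [0.5541, 0.0099, 0.0496]
tool_rot: [-2.042, -2.384, -0.003]
contact_force: [0.1, 8.1, 6.9]
opening: 0.0157
```

```bash
python3 -m creep '[{"hand":0,"translation":[-0.2,0,0],"delta_rot":[0,0,0]}]'
python3 -m creep '[{"hand":0,"translation":[-0.2,0,0],"delta_rot":[0,0,0]}]'
```

```text
t: 15.32
tool_pos: [0.5544, 0.0079, 0.0496]
tool_rot: [-2.042, -2.384, -0.003]
contact_force: [-2.0, 8.0, 6.9]
opening: 0.0153
t: 15.45
tool_pos: [0.5547, 0.0059, 0.0496]
tool_rot: [-2.041, -2.384, -0.003]
contact_force: [-1.4, 8.7, 7.4]
opening: 0.0155
```

```bash
python3 -m creep '[{"hand":0,"translation":[-0.2,0,0],"delta_rot":[0,0,0]}]'
```

```text
t: 15.58
tool_pos: [0.555, 0.0035, 0.0496]
tool_rot: [-2.042, -2.384, -0.002]
contact_force: [-1.7, 4.5, 6.3]
opening: 0.0154
```

```bash
python3 -m creep '[{"hand":0,"translation":[-0.2,0,0],"delta_rot":[0,0,0]}]'
```

```text
t: 15.7
tool_pos: [0.5554, 0.0011, 0.0496]
tool_rot: [-2.042, -2.385, -0.001]
contact_force: [-0.1, 4.9, 6.0]
opening: 0.0154
```

```bash
python3 -m creep '[{"hand":0,"translation":[-0.1,0,0],"delta_rot":[0,0,0]}]'
```

```text
t: 15.82
tool_pos: [0.5556, 0.0001, 0.0496]
tool_rot: [-2.042, -2.385, -0.002]
contact_force: [-1.8, 4.7, 7.0]
opening: 0.0157
```

The force fell from 8.7 to 4.5 N, so the flap has dropped. I'll confirm with a picture before drawing back.

```bash
python3 -m creep '[{"hand":0,"translation":[0,0,0],"delta_rot":[0,0,0]},{"hand":0,"translation":[0,0,0],"delta_rot":[0,0,0]}]'
python3 - <<'E'
from station import ctrl
from h import *
import cv2
b=(200,262,365,465)
im,d=ctrl.get_image("top"); cv2.imwrite("pics/top9.png",cv2.resize(im[b[0]:b[1],b[2]:b[3],::-1],None,fx=8,fy=8,interpolation=cv2.INTER_CUBIC))
o=ctrl.get_obs();print(o["contact_force"],inS(o["tool_pos"]))
E
```

```text
t: 16.08
tool_pos: [0.5556, -0.0, 0.0496]
tool_rot: [-2.043, -2.385, -0.001]
contact_force: [-0.1, 4.1, 7.0]
opening: 0.0155
[0.43916403 3.28005558 5.23571682] [-0.06544352 -0.00140841]
```

View pics/top9.png

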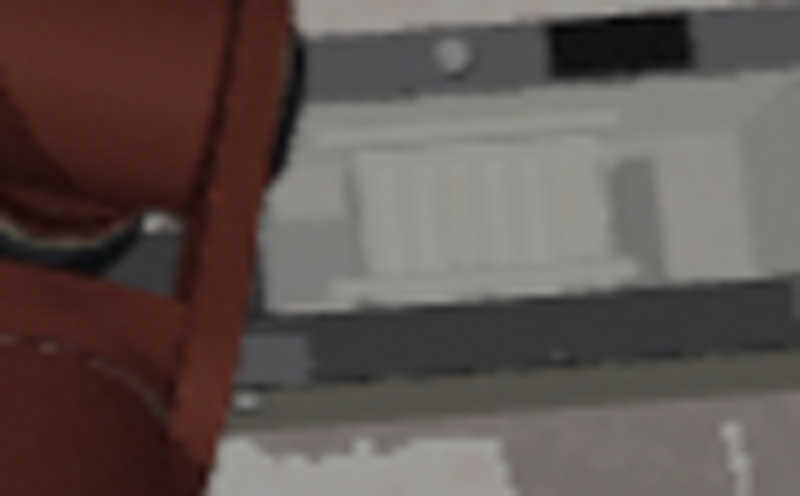

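The whole box shows under the roof at (360–612, 145–275), with the flap no longer on it. Drawing back.

```bash
python3 -m creep '[{"hand":0,"translation":[0.3,0,0],"delta_rot":[0,0,0]},{"hand":0,"translation":[0.4,0,0],"delta_rot":[0,0,0]},{"hand":0,"translation":[0.4,0,0],"delta_rot":[0,0,0]},{"hand":0,"translation":[0.4,0,0],"delta_rot":[0,0,0]},{"hand":0,"translation":[0.4,0,0],"delta_rot":[0,0,0]},{"hand":0,"translation":[0.4,0,0],"delta_rot":[0,0,0]},{"hand":0,"translation":[0.4,0,0],"delta_rot":[0,0,0]},{"hand":0,"translation":[0.3,0,0],"delta_rot":[0,0,0]}]'
```

```text
t: 17.12
tool_pos: [0.5513, 0.0291, 0.0496]
tool_rot: [2.044, 2.386, -0.0]
contact_force: [1.4, -4.0, 5.9]
opening: 0.0154
```

```bash
python3 -m creep '[{"hand":0,"translation":[0.2,0,0],"delta_rot":[0,0,0]},{"hand":0,"translation":[0.2,0,0],"delta_rot":[0,0,0]}]'
```

```text
t: 17.38
tool_pos: [0.5507, 0.0329, 0.0496]
tool_rot: [2.044, 2.386, 0.0]
contact_force: [0.3, -4.1, 4.5]
opening: 0.0156
```

```bash
python3 -m creep '[{"hand":0,"translation":[0.15,0,0],"delta_rot":[0,0,0]},{"hand":0,"translation":[0.15,0,0],"delta_rot":[0,0,0]}]'
```

```text
t: 17.62
tool_pos: [0.5503, 0.0358, 0.0496]
tool_rot: [2.044, 2.386, -0.0]
contact_force: [0.6, -4.4, 4.6]
opening: 0.0156
```

```bash
python3 -m creep '[{"hand":0,"translation":[0.1,0,0],"delta_rot":[0,0,0]},{"hand":0,"translation":[0.1,0,0],"delta_rot":[0,0,0]}]'
```

```text
t: 17.88
tool_pos: [0.55, 0.0378, 0.0496]
tool_rot: [2.044, 2.386, 0.0]
contact_force: [0.3, -4.5, 4.7]
opening: 0.0154
```

```bash
python3 -m creep '[{"hand":0,"translation":[0.08,0,0],"delta_rot":[0,0,0]}]'
```

```text
t: 18.0
tool_pos: [0.5498, 0.0386, 0.0496]
tool_rot: [2.044, 2.386, 0.0]
contact_force: [1.1, -4.3, 4.5]
opening: 0.0156
```

```bash
python3 -m creep '[{"hand":0,"translation":[0.08,0,0],"delta_rot":[0,0,0]}]'
```

```text
t: 18.12
tool_pos: [0.5497, 0.0393, 0.0496]
tool_rot: [2.044, 2.386, 0.0]
contact_force: [0.8, -3.9, 5.1]
opening: 0.0153
```

```bash
python3 -m creep '[{"hand":0,"translation":[0.08,0,0],"delta_rot":[0,0,0]}]'
```

```text
t: 18.25
tool_pos: [0.5496, 0.0401, 0.0496]
tool_rot: [2.044, 2.386, 0.0]
contact_force: [1.6, -4.5, 4.5]
opening: 0.0158
```

```bash
python3 -m creep '[{"hand":0,"translation":[0.08,0,0],"delta_rot":[0,0,0]}]'
```

```text
t: 18.38
tool_pos: [0.5495, 0.0409, 0.0496]
tool_rot: [2.044, 2.386, 0.0]
contact_force: [0.3, -3.9, 5.1]
opening: 0.0157
```

```bash
python3 -m creep '[{"hand":0,"translation":[0.08,0,0],"delta_rot":[0,0,0]}]'
```

```text
t: 18.5
tool_pos: [0.5493, 0.0417, 0.0496]
tool_rot: [2.044, 2.386, 0.0]
contact_force: [0.9, -5.0, 5.4]
opening: 0.0154
```

```bash
python3 -m creep '[{"hand":0,"translation":[0.06,0,0],"delta_rot":[0,0,0]}]'
```

```text
t: 18.62
tool_pos: [0.5493, 0.0423, 0.0497]
tool_rot: [2.044, 2.386, 0.0]
contact_force: [0.4, -3.4, 5.6]
opening: 0.016
```

```bash
python3 -m creep '[{"hand":0,"translation":[0.06,0,0],"delta_rot":[0,0,0]}]'
```

```text
t: 18.75
tool_pos: [0.5492, 0.0429, 0.0496]
tool_rot: [2.044, 2.386, -0.0]
contact_force: [0.6, -4.3, 4.9]
opening: 0.0154
```

```bash
python3 -m creep '[{"hand":0,"translation":[0.06,0,0],"delta_rot":[0,0,0]}]'
```

```text
t: 18.88
tool_pos: [0.5491, 0.0435, 0.0496]
tool_rot: [2.044, 2.386, -0.0]
contact_force: [1.0, -5.7, 5.3]
opening: 0.0156
```

```bash
python3 -m creep '[{"hand":0,"translation":[0.06,0,0],"delta_rot":[0,0,0]}]'
```

```text
t: 19.0
tool_pos: [0.549, 0.0435, 0.0496]
tool_rot: [2.043, 2.385, -0.001]
contact_force: [1.1, -7.6, 4.2]
opening: 0.0153
```

It has met the flap: TCP stopped at y=0.0435 and the pull is rising. Small steps now, towards a total of about 12 N (4.2 N drag plus 8).

```bash
python3 -m creep '[{"hand":0,"translation":[0.03,0,0],"delta_rot":[0,0,0]}]'
```

```text
t: 19.12
tool_pos: [0.549, 0.0436, 0.0496]
tool_rot: [2.043, 2.385, -0.002]
contact_force: [0.9, -8.7, 4.6]
opening: 0.0153
```

```bash
python3 -m creep '[{"hand":0,"translation":[0.03,0,0],"delta_rot":[0,0,0]}]'
```

```text
t: 19.25
tool_pos: [0.549, 0.0436, 0.0496]
tool_rot: [2.043, 2.385, -0.002]
contact_force: [1.1, -9.0, 4.0]
opening: 0.0154
```

```bash
python3 -m creep '[{"hand":0,"translation":[0.02,0,0],"delta_rot":[0,0,0]}]'
```

```text
t: 19.38
tool_pos: [0.549, 0.0436, 0.0496]
tool_rot: [2.043, 2.384, -0.003]
contact_force: [1.8, -9.3, 4.7]
opening: 0.0153
```

```bash
python3 -m creep '[{"hand":0,"translation":[0.04,0,0],"delta_rot":[0,0,0]}]'
```

```text
t: 19.5
tool_pos: [0.549, 0.0436, 0.0496]
tool_rot: [2.042, 2.384, -0.003]
contact_force: [1.3, -11.5, 4.0]
opening: 0.0155
```

```bash
python3 -m creep '[{"hand":0,"translation":[0.04,0,0],"delta_rot":[0,0,0]}]'
```

```text
t: 19.62
tool_pos: [0.549, 0.0437, 0.0496]
tool_rot: [2.042, 2.384, -0.004]
contact_force: [1.4, -11.9, 3.6]
opening: 0.0154
```

```bash
python3 -m creep '[{"hand":0,"translation":[0,0,0],"delta_rot":[0,0,0]}]'
```

```text
t: 19.75
tool_pos: [0.549, 0.0437, 0.0496]
tool_rot: [2.042, 2.384, -0.004]
contact_force: [1.4, -10.7, 4.4]
opening: 0.0158
```

Total is about 11.5 N, so 7–8 N is on the flap. I'll hold it for a second.

```bash
python3 -m creep '[{"hand":0,"translation":[0,0,0],"delta_rot":[0,0,0]},{"hand":0,"translation":[0,0,0],"delta_rot":[0,0,0]},{"hand":0,"translation":[0,0,0],"delta_rot":[0,0,0]},{"hand":0,"translation":[0,0,0],"delta_rot":[0,0,0]}]'
python3 -m creep '[{"hand":0,"translation":[0,0,0],"delta_rot":[0,0,0]},{"hand":0,"translation":[0,0,0],"delta_rot":[0,0,0]},{"hand":0,"translation":[0,0,0],"delta_rot":[0,0,0]},{"hand":0,"translation":[0,0,0],"delta_rot":[0,0,0]},{"hand":0,"translation":[0,0,0],"delta_rot":[0,0,0]}]'
```

```text
t: 20.25
tool_pos: [0.549, 0.0437, 0.0496]
tool_rot: [2.042, 2.384, -0.004]
contact_force: [1.4, -12.4, 4.3]
opening: 0.0152
t: 20.88
tool_pos: [0.549, 0.0437, 0.0496]
tool_rot: [2.042, 2.384, -0.004]
contact_force: [0.8, -12.5, 4.1]
opening: 0.0149
```

```bash
python3 -m creep '[{"hand":0,"translation":[-0.2,0,0],"delta_rot":[0,0,0]},{"hand":0,"translation":[-0.2,0,0],"delta_rot":[0,0,0]},{"hand":0,"translation":[-0.2,0,0],"delta_rot":[0,0,0]},{"hand":0,"translation":[0,0,0],"delta_rot":[0,0,0]}]'
python3 -m creep '[{"hand":0.3,"translation":[0,0,0],"delta_rot":[0,0,0]},{"hand":0.55,"translation":[0,0,0],"delta_rot":[0,0,0]},{"hand":0.55,"translation":[0,0,0],"delta_rot":[0,0,0]},{"hand":0.55,"translation":[0,0,0],"delta_rot":[0,0,0]},{"hand":0.55,"translation":[0,0,0],"delta_rot":[0,0,0]}]'
```

```text
t: 21.38
tool_pos: [0.5493, 0.0416, 0.0496]
tool_rot: [-2.042, -2.383, -0.004]
contact_force: [-0.7, 3.5, 5.8]
opening: 0.0157
t: 22.0
tool_pos: [0.5496, 0.0397, 0.0495]
tool_rot: [-2.044, -2.385, 0.0]
contact_force: [-0.2, -0.9, -0.3]
opening: 0.0471
```

Released, with forces near zero. Lifting straight up, and then looking.

```bash
python3 -m creep '[{"hand":0.55,"translation":[0,0,-1],"delta_rot":[0,0,0]},{"hand":0.55,"translation":[0,0,-2],"delta_rot":[0,0,0]},{"hand":0.55,"translation":[0,0,-3],"delta_rot":[0,0,0]},{"hand":0.55,"translation":[0,0,-4],"delta_rot":[0,0,0]},{"hand":0.55,"translation":[0,0,-4],"delta_rot":[0,0,0]},{"hand":0.55,"translation":[0,0,-4],"delta_rot":[0,0,0]},{"hand":0.55,"translation":[0,0,-3],"delta_rot":[0,0,0]}]'
python3 -m creep '[{"hand":0.55,"translation":[5,-4,0],"delta_rot":[0,0,0]},{"hand":0.55,"translation":[5,-4,0],"delta_rot":[0,0,0]},{"hand":0.55,"translation":[5,-2,0],"delta_rot":[0,0,0]},{"hand":0.55,"translation":[5,0,0],"delta_rot":[0,0,0]},{"hand":0.55,"translation":[5,0,0],"delta_rot":[0,0,0]},{"hand":0.55,"translation":[5,0,0],"delta_rot":[0,0,0]},{"hand":0.55,"translation":[0,0,0],"delta_rot":[0,0,0]}]'
python3 - <<'E'
from station import ctrl
import cv2
im,d=ctrl.get_image("top"); cv2.imwrite("pics/topA.png",im[:,:,::-1])
b=(200,262,325,445); cv2.imwrite("pics/topB.png",cv2.resize(im[b[0]:b[1],b[2]:b[3],::-1],None,fx=6.6,fy=6.6,interpolation=cv2.INTER_CUBIC))
im,d=ctrl.get_image("scene"); cv2.imwrite("pics/sceneA.png",im[:,:,::-1])
E
```

```text
t: 22.88
tool_pos: [0.5502, 0.0397, 0.2641]
tool_rot: [2.042, 2.383, 0.005]
contact_force: [-0.0, -0.1, 0.2]
opening: 0.0472
t: 23.75
tool_pos: [0.4062, 0.3213, 0.2614]
tool_rot: [2.038, 2.39, 0.003]
contact_force: [-0.1, -0.8, -0.6]
opening: 0.0468
```

View pics/topA.png

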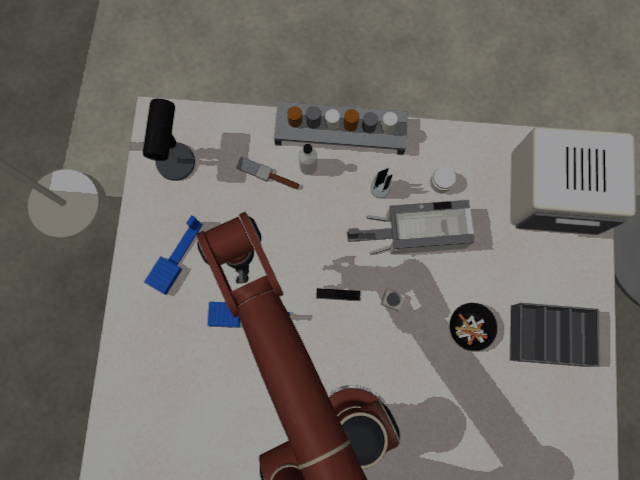

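View pics/topB.png

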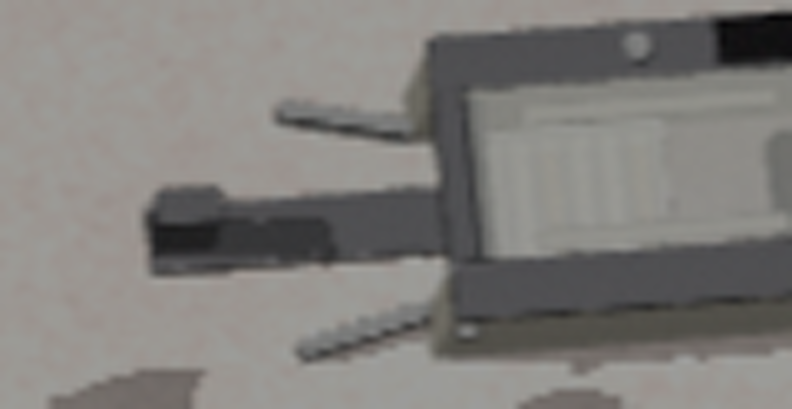

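View pics/sceneA.png

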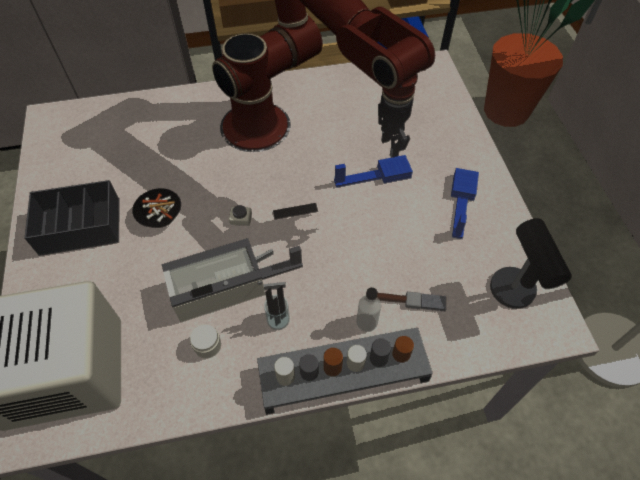

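Box is inside at topB (490–665, 120–255), with the tongue passing straight out to the handle at (187,215). The bystanders haven't moved and the gripper is clear. Origin depth from the release pose is about 70 mm, above the 40 mm needed. Handing in.

Run:
```python
from station import ctrl
print(ctrl.get_obs()["dq"].round(3)); print(ctrl.finish_job())
```

```text
[-0.028 -0.008  0.013  0.    -0.004 -0.001]
the job is handed in; nothing more can be done
None
```

The carrier is in the steriliser, caught behind the shut flap, and the job was handed in at about 24 s. No verdict is reported.

- **Pushing in:** I gripped the handle, squared the carrier to the mouth and slid it in. The nose met the flap about 17 mm inside the mouth. The push peaked at about 9 N, of which about 4 N was drag on the counter. It fell from 8.7 to 4.5 N when the flap dropped, and I went about 4 mm further, short of the stop.
- **Tug:** I drew it back until it stopped on the flap and held about 11–12.5 N at the wrist for just over a second. Less the drag of about 4 N, that puts about 7–8 N on the flap, though this is an estimate because the flap force cannot be read directly.
- **Release:** I eased it forward about 2–4 mm off the flap, let go, and lifted and moved the gripper clear.

**Last checks:**
- The top picture shows the whole box inside, with the tongue coming straight out.
- From the release pose, the origin is about 70 mm inside and within about 2 mm of the middle line.
- The bystanders look unmoved.
- The flap's angle I inferred from the force drop and the catch, not measured.
- The two cameras disagreed by 2–4 mm on some positions, and the box width measured up to 9 mm under its stated 70 mm. Neither mattered, as it went in without binding.

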